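# Level the setting stage and lay the blank on it

## Robot

A 6-joint arm with a two-finger parallel gripper is mounted at the origin on a cart in front of the work surface, level with it; the furniture and walls round the work are solid. World frame = base frame: x ahead of the robot, y to its left, z up, the work surface at z = 0. Lengths are in m, angles in rad, forces in N, time in s.
With the tool pointing down it reaches from about 0.3 to 0.75 m from the base axis. Payload 8.5 kg.
Tool frame: the origin (TCP) lies at the very end of the fingers, on their centre line; the grasp point (between the pads) lies 19 mm behind it (env.pinch_z is the distance from the TCP to the grasp point, in m); z points along the fingers, y is the line along which they close (so a half turn about z gives the same grasp; the last joint's range is limited). The gripper opens to 88 mm and grips with 3 to 60 N. Pads are 18 mm wide; open, the fingers measure 123 mm over their backs; the gripper's body (75 mm by 187 mm) begins 45 mm behind the grasp point.
Start: joints at [-1.335, 0.381, 1.297, -0, 1.464, -0.215], TCP at [0.24, -0.495, 0.239] pointing down, gripper open.
Joint ranges: [-3.11, 3.11], [-0.89, 2.33], [0.22, 2.48], [-1.42, 4.56], [0.17, 2.85], [-2.88, 2.88]. Speed limits (rad/s): [2.39, 2.39, 3.14, 3.14, 3.14, 3.14].

## Interface

Orientations are given as a unit quaternion [x, y, z, w].
In Python, from rig import env gives the robot as it stands.
- The arm moves only by the tool jog_arm, never from a script. Its argument "plan" is one flat list of numbers, 5 for each row, row after row: the shift along the tool's x, y, z in mm, then the turn about the tool's z in rad, then the closure, from 0 (fully open) to 1 (shut). A call has exactly 5 rows; each row shifts and turns the commanded pose from where the row before left it, along the tool's axes as they then stand; what a row does not reach is not made up. A row lasts 1/10 s, in which the tool goes at most 50 mm and 8.59 degrees, less where a joint would pass 70% of its speed; a pose out of reach is approached as far as the arm can. A call with a gripper value outside its range is refused whole. The fingers move at their own pace and stop on an object; the grip force is fixed at half the most. Time passes only in rows, so rows that do not move let the fingers close, or fill a call up. It gives the time, the measured TCP pose, the force, the opening and the grip force at its end, in the units of the state.
- env.read_state(): the state, without advancing time (a new reading comes with each control period).
- env.read_camera(name): name is "side" or "top"; returns the picture (420x560x3 uint8, red, green, blue); there is no depth.
- env.camera_params(name): a dict with "intrinsics" (3x3 intrinsics, pixels), "T" (4x4, takes a point from camera to world coordinates). Camera axes: x right, y up, looking along -z (the intrinsics and any distortion apply to the point x, -y, -z); pixel columns grow to the right and rows downward; lengths in m; the calibration is good to about 2 mm. A picture is of the moment at which its call begins. camera_params takes no time and is no camera call.
- env.job_done(): hands the job in; it is judged then, once.
The state is a dict: "clock": time; "joint_positions": joint angles; "dq": joint speeds; "joint_torque": joint torques, N m; "position": TCP position; "tool_rot": TCP orientation; "force": force on the tool from outside, world axes, zero at the start; "torque": the same for the moment, N m; "finger_gap": finger opening in m; "gripper_force": force on a finger pad.
Only numpy, scipy, OpenCV 4.12 (cv2) and the standard library are available. Lean on these libraries where they do the work, as an engineer would, in place of code of your own. Each camera call takes 0.05 s, during which the arm holds its last target. There are 200 camera calls.

## Task

Level the small levelling stage by turning its two knurled foot screws until the bubble in each of its two tube vials sits between the vial's two black lines and stays there with the screws let go. Only then take the round metal blank from the steel block and set it down gently, flat, inside the ring scribed on the stage's plate, so that its coating can set level; the stage must still be level at the end. Leave the side cutters, the tape roll and the wooden block where they are.

Things in the scene. Friction and masses are not known exactly. Their poses are not given: they have to be found in the camera images.
- stage_base: dark steel base of the levelling stage, 190 (its x) x 170 (its y) x 10 mm, bolted to the bench (its place and yaw differ each time). Origin: centre of its underside; z up. Above it the plate pivots on a fixed ball at corner (x +70, y +50 mm) and rides on two vertical foot screws.
- stage_plate: aluminium plate, 180 x 160 x 8 mm, top 32 mm above the bench when level. Origin: the pivot ball, 28 mm above the bench at the base's (x +70, y +50), under a low steel dome 20 mm wide, 9 mm high. It tilts at most 0.03 rad each way and cannot be pushed level: only the screws move it.
- screw_near_knob (a point): centre of the TOP face of the knurled steel knob (36 mm diameter, 21 mm high; top always 69 mm above the bench) at the base's corner (x -70, y +50). Turns about the vertical, any grip yaw. Clockwise from above raises this corner: the bubble of vial_near moves along base -x, 4 mm per radian; anticlockwise: +x. Starts up to 2.6 rad off level either way.
- screw_far_knob (a point): top centre of the other, equal knob, at the base's corner (x +70, y -50). Clockwise from above moves the bubble of vial_far along base -y, 4 mm per radian; anticlockwise: +y. Starts 1.1 to 2.6 rad too far clockwise. Each knob moves only its own bubble, has 0.06 N m friction, stays where left, does not rise or sink; end stops 3 rad each way from level.
- vial_near (a point): middle of the tube vial that shows screw_near: a bar 56 x 16 mm, 8 mm high, lying along the base's x, on the plate at the base's (x +22, y +50 mm), next to the dome; olive tube with two black lines 19 mm apart. The point lies on the tube, 37 mm above the bench.
- bubble_near_point (a point): centre of the pale bubble, 12 mm long, in vial_near; it lies towards the high side along the base's x. Between the lines means at most about 3 mm from the vial's middle.
- vial_far (a point): middle of the equal tube vial that shows screw_far: it lies along the base's y, on the plate at the base's (x -18, y +50 mm), between vial_near and screw_near's knob.
- bubble_far_point (a point): centre of the pale bubble, 12 mm long, in vial_far; it lies towards the high side along the base's y. Between the lines means at most about 3 mm from the vial's middle.
- ring_mark (a point): centre of the thin scribed ring, 40 mm diameter, on the plate's top face, at the base's (x -15, y -30 mm), 32 mm above the bench when level; z is the plate's normal.
- blank: round metal blank, 24 mm diameter, 8 mm thick, 30 g, with a small drilled hole, lying flat on the steel block. Origin: centre of its underside.
- steel_block: plain square steel bench block, 75 x 75 x 20 mm, does not move; origin: centre of its underside. Behind it stands a fixed red case (x 0.52 to 0.65, y 0 to 0.19) whose open lid reaches 140 mm above the bench: carry tools over it higher than that.
- side_cutters: side cutters with dipped handles, 125 x 35 x 11 mm, lying; to be left alone. Origin: centre of underside.
- masking_tape: roll of masking tape lying flat, 98 mm across, 24 mm high; to be left alone. Origin: centre of underside.
- wood_block: wooden doming block, 55 x 55 x 40 mm; to be left alone. Origin: centre of underside.

How it is judged:
By the outcome, as a careful person would: the job done as asked, in the order asked, and still so for the second after the job is handed in, with the robot touching nothing.
It also fails if it takes over 72 s, if anything falls off the work surface, if the arm or the gripper's body presses on something with over 40 N, if the wrist force passes 120 N, or if a joint passes its speed limit or range.

## Working session

There is one attempt and no reset: what is moved stays moved. The work goes in short steps, Python scripts to look and compute and a tool call to move; the robot and the scene stay as the last step left them, time stands still between calls to the robot, and variables do not carry over. Pictures are saved under pics/ and viewed, at most 10 in all, crops included, and the job is handed in when it is done.

Besides the shell and the picture viewer there is one more tool, called after "Request:" as name(argument=value, ...), one argument or row to a line, values as JSON. jog_arm: Moves the arm, as the interface text tells. Its arguments: {"type":"object","properties":{"plan":{"type":"array"}},"required":["plan"]}

```bash
mkdir -p pics; ls
python3 - <<'E'
from rig import env
import cv2,numpy as np
for n in("top","side"):
    p=env.camera_params(n);print(n,np.round(p["intrinsics"],1).tolist(),np.round(p["T"],3).tolist(),[k for k in p])
    cv2.imwrite(f"pics/{n}0.png",env.read_camera(n)[...,::-1])
s=env.read_state();print(s["clock"],s["position"],s["tool_rot"],s["finger_gap"])
E
```

```text
pics
top [[449.9, 0.0, 268.1], [0.0, 449.9, 207.1], [0.0, 0.0, 1.0]] [[0.007, 0.998, -0.068, 0.435], [-1.0, 0.007, -0.006, -0.063], [-0.006, 0.068, 0.998, 1.469], [0.0, 0.0, 0.0, 1.0]] ['intrinsics', 'T']
side [[453.6, 0.0, 276.3], [0.0, 453.6, 219.5], [0.0, 0.0, 1.0]] [[-0.963, 0.206, -0.175, 0.315], [-0.27, -0.712, 0.648, 0.705], [0.009, 0.671, 0.742, 0.954], [0.0, 0.0, 0.0, 1.0]] ['intrinsics', 'T']
0.1 [ 0.23956492 -0.49481919  0.23819795] [ 9.74701774e-01  2.23508446e-01 -1.83579168e-05 -6.52186307e-04] 0.08805248209705058
```

View pics/top0.png

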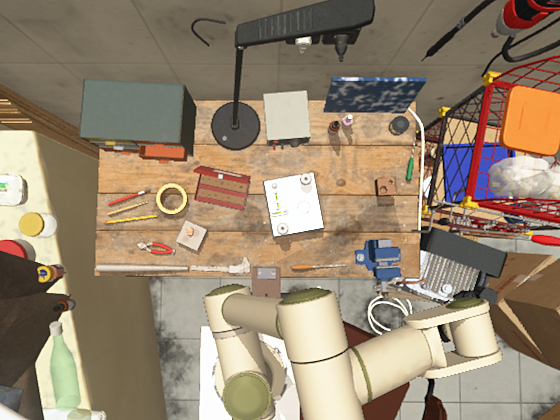

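View pics/side0.png

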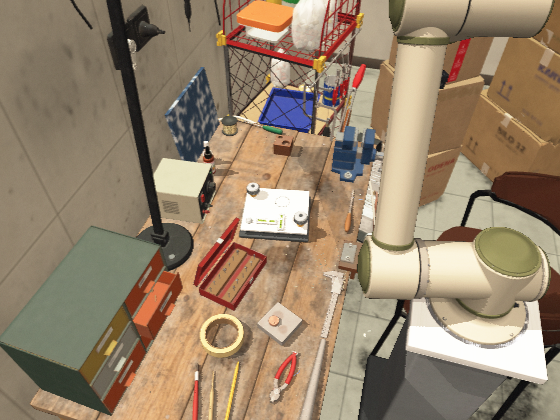

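The top view shows the stage near (294,204), with the near knob at about (282,230) and the far knob at about (307,181). The blank is on its block at (192,235). I'll zoom in on these.

Run:
```python
import cv2,numpy as np
a=cv2.imread("pics/top0.png")[165:245,255:335];b=cv2.imread("pics/side0.png")[175:245,233:318]
c=cv2.imread("pics/top0.png")[210:260,165:215]
r=lambda i,s:cv2.resize(i,None,fx=s,fy=s,interpolation=cv2.INTER_CUBIC)
A=r(a,5);B=r(b,4.4)
o=np.zeros((600,800,3),np.uint8);o[:400,:400]=A;o[:308,420:420+374]=B[:308,:374];C=r(c,4);o[400:600,:200]=C
cv2.imwrite("pics/z1.png",o)
```

```text
(no output)
```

View pics/z1.png

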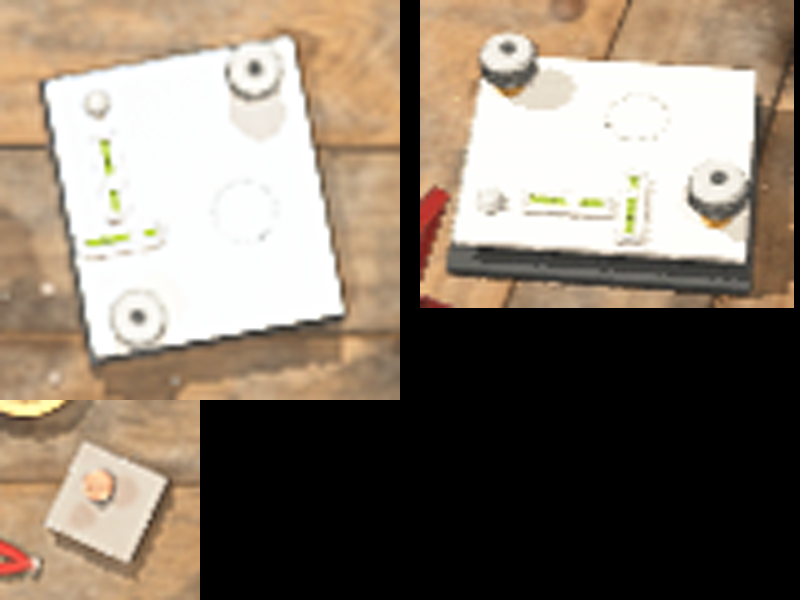

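```bash
cat > h.py <<'E'
from rig import env
import cv2,numpy as np
P={n:env.camera_params(n) for n in("top","side")}
def ray(n,uv,z):
    K,T=P[n]["intrinsics"],P[n]["T"]
    d=np.linalg.inv(K)@[uv[0],uv[1],1]; d=T[:3,:3]@(d*[1,-1,-1]); o=T[:3,3]
    return o+d*(z-o[2])/d[2]
def proj(n,p):
    K,T=P[n]["intrinsics"],P[n]["T"]
    c=T[:3,:3].T@(np.asarray(p)-T[:3,3])*[1,-1,-1]; q=K@c; return q[:2]/q[2]
def cdark(im,uv,r=3):   # weighted dark centre
    u,v=np.round(uv).astype(int);g=im[v-r:v+r+1,u-r:u+r+1].mean(2).astype(float)
    w=np.clip(np.median(g)-15-g,0,None);y,x=np.mgrid[v-r:v+r+1,u-r:u+r+1]
    return (w*x).sum()/w.sum(),(w*y).sum()/w.sum()
E
python3 - <<'E'
from h import *
G={"top":[(282.2,228),(305.6,178.5)],"side":[(233+(718-420)/4.4,175+178/4.4),(233+(508-420)/4.4,175+47/4.4)]}
for n in G:
    im=cv2.imread(f"pics/{n}0.png")
    c=[cdark(im,g) for g in G[n]]; w=[ray(n,x,.069) for x in c]
    d=w[1]-w[0]; yaw=np.arctan2(d[1],d[0])-np.arctan2(-.1,.14)
    print(n,np.round(c,2).tolist(),np.round(w,4).tolist(),"len",np.hypot(*d[:2]),"yaw",yaw,"base",(w[0]+w[1])[:2]/2)
    R=np.array([[np.cos(yaw),-np.sin(yaw)],[np.sin(yaw),np.cos(yaw)]]);o=(w[0]+w[1])[:2]/2
    for nm,c,ax in(("near",(.022,.05),(1,0)),("far",(-.018,.05),(0,1))):
        for side in(-.0,):
            s=np.arange(-.026,.0261,.002); col=[]
            for t in s:
                p=proj(n,[*(o+R@(np.array(c)+t*np.array(ax))),.037])
                v=cv2.getRectSubPix(im.astype(np.float32),(1,1),tuple(map(float,p)))[0,0]; col.append(v)
            col=np.array(col); print(nm,proj(n,[*(o+R@np.array(c)),.037]).round(1)); print(" t",(s*1000).astype(int).tolist()); print(" G-B",(col[:,1]-col[:,0]).astype(int).tolist()); print(" G",col[:,1].astype(int).tolist())
# blank & block
for n,roi in(("top",(165,210,50,50)),("side",(250,295,60,60))):
    im=cv2.imread(f"pics/{n}0.png");x,y,w,h=roi;c=im[y:y+h,x:x+w];hsv=cv2.cvtColor(c,cv2.COLOR_BGR2HSV)
    m=cv2.inRange(hsv,(3,60,120),(18,160,255));k,l,st,ce=cv2.connectedComponentsWithStats(m)
    for i in range(1,k):
        if st[i,4]>12:print(n,"blank cand",st[i].tolist(),(ce[i]+[x,y]).round(1),ray(n,ce[i]+[x,y],.027).round(4))
E
```

```text
top [[282.1, 227.9], [305.51, 178.23]] [[0.4663, -0.098, 0.069], [0.6222, -0.1705, 0.069]] len 0.17193958893051584 yaw 0.18497521479393209 base [ 0.54421386 -0.13428554]
near [276.7 199.8]
 t [-26, -24, -22, -20, -18, -16, -14, -12, -10, -8, -6, -4, -2, 0, 1, 3, 5, 7, 9, 11, 13, 15, 17, 19, 21, 23, 25]
 G-B [10, 34, 72, 105, 102, 98, 99, 101, 87, 21, -2, 0, 2, 22, 69, 100, 123, 106, 108, 130, 120, 111, 105, 96, 88, 39, 5]
 G [240, 240, 233, 226, 225, 226, 226, 203, 192, 234, 252, 254, 252, 246, 233, 221, 206, 177, 166, 181, 208, 226, 227, 211, 184, 218, 242]
far [278.9 212.1]
 t [-26, -24, -22, -20, -18, -16, -14, -12, -10, -8, -6, -4, -2, 0, 1, 3, 5, 7, 9, 11, 13, 15, 17, 19, 21, 23, 25]
 G-B [3, 25, 70, 153, 166, 133, 44, 7, -1, 2, 23, 81, 132, 164, 151, 127, 103, 88, 83, 100, 122, 159, 166, 136, 83, 35, 2]
 G [237, 235, 230, 218, 217, 224, 239, 248, 252, 250, 245, 234, 225, 220, 220, 223, 224, 213, 202, 202, 208, 216, 216, 217, 216, 233, 248]
side [[300.37, 214.98], [252.72, 185.65]] [[0.4665, -0.101, 0.069], [0.6221, -0.173, 0.069]] len 0.17151600827645472 yaw 0.18673478717553726
[... 485 characters left out ...]
-12, -10, -8, -6, -4, -2, 0, 1, 3, 5, 7, 9, 11, 13, 15, 17, 19, 21, 23, 25]
 G-B [61, 92, 103, 99, 77, 46, 10, 2, 1, 64, 122, 115, 110, 112, 113, 110, 97, 74, 89, 116, 115, 116, 120, 99, 35, 7, 7]
 G [211, 198, 209, 220, 233, 243, 251, 253, 253, 229, 206, 210, 213, 210, 210, 215, 196, 160, 177, 210, 211, 211, 209, 214, 235, 227, 197]
top blank cand [0, 0, 50, 50, 1756] [190.5 235. ] [0.4424 0.1943 0.027 ]
top blank cand [21, 17, 8, 8, 52] [189.4 230.9] [0.4555 0.1977 0.027 ]
side blank cand [0, 0, 60, 60, 2465] [279.6 324.8] [0.4388 0.2048 0.027 ]
side blank cand [18, 20, 14, 12, 109] [273.6 320.3] [0.4552 0.1976 0.027 ]
side blank cand [29, 31, 7, 3, 15] [281.7 326.9] [0.4327 0.2087 0.027 ]
```

Bubbles, measured from the vial middles: near is about -3.5 mm and far about -9.8 mm. So the near screw needs about 0.9 rad anticlockwise and the far screw about 2.45 rad anticlockwise. I'll go above the near knob first.

Request:
jog_arm(
  plan=[38,-26,0,0,0.2,38,-26,0,0,0.3,38,-26,0,0,0.3,38,-26,0,0,0.3,38,-26,0,0,0.3],
)

```text
clock: 0.6
position: [0.3544, -0.2935, 0.2386]
tool_rot: [0.975, 0.223, -0.0, -0.0]
force: [-0.0, 0.1, 0.7]
finger_gap: 0.0615
gripper_force: 0.0
```

Request:
jog_arm(
  plan=[38,-26,0,0,0.3,38,-26,10,0,0.3,38,-26,30,0,0.3,38,-26,30,0,0.3,35,-23,30,0,0.3],
)

```text
clock: 1.1
position: [0.4628, -0.106, 0.1442]
tool_rot: [0.975, 0.224, 0.0, 0.0]
force: [0.5, -1.1, 1.0]
finger_gap: 0.0618
gripper_force: 0.0
```

```bash
cat >> h.py <<'E'
def togo(x,y):
    s=env.read_state();p=s["position"];q=s["tool_rot"]
    from scipy.spatial.transform import Rotation as R
    M=R.from_quat(q).as_matrix();d=np.array([x,y,p[2]])-p
    print("clk",round(s["clock"],2),"pos",p.round(4),"yaw",round(float(np.arctan2(M[1,0],M[0,0])),3),"tilt",M[:2,2].round(4),"toolxy mm",(1000*M.T@d).round(1)[:2],"q6",round(float(s["joint_positions"][5]),2),"gap",round(s["finger_gap"],4),"F",np.round(s["force"],1),"tq",np.round(s["torque"],2))
E
python3 - <<'E'
from h import *
togo(.4664,-.0995)
for uv in((165,213),(205,222),(207,170)):print(ray("side",uv,0.).round(3),ray("side",uv,.05).round(3))
for uv in((268,142),(310,140)):print(ray("top",uv,.1).round(3),ray("top",uv,.0).round(3))
cv2.imwrite("pics/s1.png",cv2.resize(env.read_camera("side")[120:270,180:380,::-1],None,fx=3,fy=3))
E
```

```text
clk 1.1 pos [ 0.4628 -0.106   0.1442] yaw 0.451 tilt [ 0.0006 -0.0003] toolxy mm [ 6.1 -4.2] q6 0.64 gap 0.0618 F [ 0.5 -1.1  1. ] tq [-0.01 -0.07 -0.02]
[ 0.853 -0.063  0.   ] [ 0.825 -0.023  0.05 ]
[ 0.73  -0.063  0.   ] [ 0.708 -0.023  0.05 ]
[ 0.805 -0.269  0.   ] [ 0.78  -0.218  0.05 ]
[ 0.73  -0.052  0.1  ] [ 0.751 -0.052  0.   ]
[ 0.737 -0.182  0.1  ] [ 0.759 -0.19   0.   ]
```

View pics/s1.png

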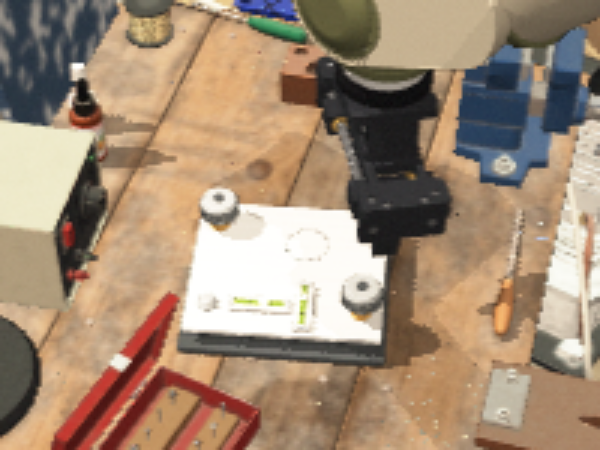

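The side view shows the gripper still settling on its way to above the near knob, which is at crop (362,290). The way down is clear.

Request:
jog_arm(
  plan=[0,0,0,0,0.3,0,0,0,0,0.3,0,0,20,0,0.3,0,0,20,0,0.3,0,0,10,0,0.3],
)

```text
clock: 1.65
position: [0.4618, -0.1089, 0.0947]
tool_rot: [0.975, 0.222, -0.0, 0.0]
force: [0.1, -0.4, -0.1]
finger_gap: 0.0614
gripper_force: 0.0
```

```bash
python3 -c "
from h import *
togo(.4664,-.0995)"
```

```text
clk 1.65 pos [ 0.4618 -0.1089  0.0947] yaw 0.449 tilt [ 0.     -0.0002] toolxy mm [ 8.2 -6.5] q6 0.64 gap 0.0614 F [ 0.1 -0.4 -0.1] tq [ 0.02  0.03 -0.05]
```

Request:
jog_arm(
  plan=[8.2,-6.5,0,0,0.3,0,0,15,0,0.3,0,0,17,0,0.3,0,0,17,0,0.3,0,0,0,0,0.3],
)

```text
clock: 2.15
position: [0.4667, -0.0981, 0.0457]
tool_rot: [0.975, 0.223, -0.001, -0.0]
force: [-0.5, 0.1, 0.6]
finger_gap: 0.0618
gripper_force: 0.0
```

```bash
python3 -c "
from h import *
togo(.4664,-.0995)"
```

```text
clk 2.15 pos [ 0.4667 -0.0981  0.0457] yaw 0.45 tilt [-0.0014  0.0007] toolxy mm [-0.9  1.2] q6 0.66 gap 0.0618 F [-0.5  0.1  0.6] tq [ 0.02 -0.05 -0.02]
```

Within tolerance, so I'll close and then turn about 0.9 rad anticlockwise.

Request:
jog_arm(
  plan=[0,0,0,0,1,0,0,0,0,1,0,0,0,0,1,0,0,0,0,1,0,0,0,0,1],
)

```text
clock: 2.65
position: [0.4676, -0.0992, 0.0469]
tool_rot: [0.975, 0.223, 0.001, 0.001]
force: [-0.2, -6.4, 4.7]
finger_gap: 0.0345
gripper_force: 30.0
```

Request:
jog_arm(
  plan=[0,0,0,-0.12,1,0,0,0,-0.14,1,0,0,0,-0.14,1,0,0,0,-0.14,1,0,0,0,-0.14,1],
)

```text
clock: 3.15
position: [0.4672, -0.0988, 0.0468]
tool_rot: [0.843, 0.538, 0.0, 0.001]
force: [-1.7, -4.1, 7.4]
finger_gap: 0.0349
gripper_force: 30.0
```

Request:
jog_arm(
  plan=[0,0,0,-0.14,1,0,0,0,-0.08,1,0,0,0,0,1,0,0,0,0,1,0,0,0,0,1],
)

```text
clock: 3.65
position: [0.467, -0.0987, 0.0468]
tool_rot: [0.78, 0.625, 0.0, 0.001]
force: [-1.8, -4.3, 7.6]
finger_gap: 0.0344
gripper_force: 30.0
```

```bash
python3 -c "
from h import *
togo(.4664,-.0995)"
```

```text
clk 3.65 pos [ 0.467  -0.0987  0.0468] yaw 1.351 tilt [ 0.001  -0.0011] toolxy mm [-0.9 -0.4] q6 -0.24 gap 0.0344 F [-1.8 -4.3  7.6] tq [-0.5   0.25  0.02]
```

Request:
jog_arm(
  plan=[0,0,0,0,0.3,0,0,0,0,0.3,0,0,0,0,0.3,0,0,-20,0,0.3,0,0,-40,0,0.3],
)

```text
clock: 4.15
position: [0.4655, -0.0976, 0.1048]
tool_rot: [0.78, 0.625, -0.001, -0.003]
force: [0.9, 0.3, 0.1]
finger_gap: 0.0619
gripper_force: 0.0
```

Request:
jog_arm(
  plan=[-9.5,42,0,0,0.3,-9.5,42,0,0,0.3,-9.5,42,0,0,0.3,-9,41.5,0,0,0.3,0,0,0,0.14,0.3],
)

```text
clock: 4.65
position: [0.6252, -0.1733, 0.1049]
tool_rot: [0.823, 0.568, 0.0, 0.001]
force: [-1.0, 0.2, -0.1]
finger_gap: 0.0614
gripper_force: 0.0
```

Request:
jog_arm(
  plan=[0,0,0,0.14,0.3,0,0,0,0.14,0.3,0,0,0,0.14,0.3,0,0,0,0.14,0.3,0,0,0,0.14,0.3],
)

```text
clock: 5.15
position: [0.6219, -0.1712, 0.1056]
tool_rot: [0.968, 0.25, -0.0, -0.0]
force: [0.5, -0.2, 0.1]
finger_gap: 0.0616
gripper_force: 0.0
```

Request:
jog_arm(
  plan=[0,0,0,0.14,0.3,0,0,0,0.14,0.3,0,0,0,0.14,0.3,0,0,0,0.14,0.3,0,0,0,0.14,0.3],
)

```text
clock: 5.65
position: [0.6219, -0.1712, 0.1056]
tool_rot: [0.995, -0.097, -0.0, -0.0]
force: [0.7, -1.3, 0.6]
finger_gap: 0.0618
gripper_force: 0.0
```

Request:
jog_arm(
  plan=[0,0,0,0.14,0.3,0,0,0,0.14,0.3,0,0,0,0.14,0.3,0,0,0,0,0.3,0,0,0,0,0.3],
)

```text
clock: 6.15
position: [0.6219, -0.1713, 0.1058]
tool_rot: [0.955, -0.298, -0.0, -0.0]
force: [0.5, -0.4, -0.0]
finger_gap: 0.0615
gripper_force: 0.0
```

```bash
python3 -c "
from h import *
togo(.6222,-.1715)"
```

```text
clk 6.15 pos [ 0.6219 -0.1713  0.1058] yaw -0.605 tilt [-0.0005  0.0003] toolxy mm [0.3 0. ] q6 1.72 gap 0.0615 F [ 0.5 -0.4 -0. ] tq [0.11 0.02 0.01]
```

Request:
jog_arm(
  plan=[0,0,15,0,0.3,0,0,20,0,0.3,0,0,15,0,0.3,0,0,9,0,0.3,0,0,0,0,0.3],
)

```text
clock: 6.65
position: [0.6216, -0.1712, 0.0459]
tool_rot: [0.954, -0.299, -0.001, -0.0]
force: [0.1, 0.4, -0.1]
finger_gap: 0.0616
gripper_force: 0.0
```

Request:
jog_arm(
  plan=[0,0,0,0,1,0,0,0,0,1,0,0,0,0,1,0,0,0,0,1,0,0,0,-0.1,1],
)

```text
clock: 7.15
position: [0.6222, -0.1717, 0.0477]
tool_rot: [0.968, -0.251, 0.0, 0.0]
force: [-1.5, -0.6, 2.3]
finger_gap: 0.0347
gripper_force: 30.0
```

Request:
jog_arm(
  plan=[0,0,0,-0.14,1,0,0,0,-0.14,1,0,0,0,-0.14,1,0,0,0,-0.14,1,0,0,0,-0.14,1],
)

```text
clock: 7.65
position: [0.6221, -0.1722, 0.0477]
tool_rot: [0.995, 0.098, 0.0, 0.001]
force: [-0.9, -3.1, 1.0]
finger_gap: 0.0344
gripper_force: 30.0
```

Request:
jog_arm(
  plan=[0,0,0,-0.14,1,0,0,0,-0.14,1,0,0,0,-0.14,1,0,0,0,0,1,0,0,0,0,1],
)

```text
clock: 8.15
position: [0.6223, -0.1725, 0.0477]
tool_rot: [0.954, 0.299, 0.0, 0.001]
force: [-1.7, -5.4, 1.5]
finger_gap: 0.0348
gripper_force: 30.0
```

Request:
jog_arm(
  plan=[0,0,0,0,0.3,0,0,0,0,0.3,0,0,0,0,0.3,0,0,0,0,0.3,0,0,0,0.14,0.3],
)

```text
clock: 8.65
position: [0.622, -0.1712, 0.0469]
tool_rot: [0.973, 0.232, -0.0, -0.0]
force: [0.0, -0.3, -0.5]
finger_gap: 0.0616
gripper_force: 0.0
```

```bash
python3 -c "
from h import *
togo(.6222,-.1715)"
```

```text
clk 8.65 pos [ 0.622  -0.1712  0.0469] yaw 0.469 tilt [-0.0002  0.0003] toolxy mm [0.  0.3] q6 0.65 gap 0.0616 F [ 0.  -0.3 -0.5] tq [ 0.01 -0.   -0.02]
```

Request:
jog_arm(
  plan=[0,0,0,0.14,0.3,0,0,0,0.14,0.3,0,0,0,0.14,0.3,0,0,0,0.14,0.3,0,0,0,0.14,0.3],
)

```text
clock: 9.15
position: [0.6221, -0.1712, 0.047]
tool_rot: [0.993, -0.117, -0.0, -0.0]
force: [0.6, -0.5, -0.3]
finger_gap: 0.0622
gripper_force: 0.0
```

Request:
jog_arm(
  plan=[0,0,0,0.14,0.3,0,0,0,0.14,0.3,0,0,0,0.1,0.3,0,0,0,0,1,0,0,0,0,1],
)

```text
clock: 9.65
position: [0.622, -0.1713, 0.047]
tool_rot: [0.954, -0.299, -0.0, -0.0]
force: [-0.2, 0.5, -0.4]
finger_gap: 0.048
gripper_force: 0.0
```

Request:
jog_arm(
  plan=[0,0,0,0,1,0,0,0,0,1,0,0,0,-0.14,1,0,0,0,-0.14,1,0,0,0,-0.14,1],
)

```text
clock: 10.15
position: [0.6219, -0.1719, 0.047]
tool_rot: [0.996, -0.091, -0.0, 0.0]
force: [-0.1, -2.3, 0.7]
finger_gap: 0.0349
gripper_force: 30.0
```

Request:
jog_arm(
  plan=[0,0,0,-0.14,1,0,0,0,-0.14,1,0,0,0,-0.14,1,0,0,0,-0.14,1,0,0,0,-0.14,1],
)

```text
clock: 10.65
position: [0.622, -0.1725, 0.0471]
tool_rot: [0.967, 0.256, -0.0, 0.001]
force: [-1.0, -5.5, -0.7]
finger_gap: 0.0343
gripper_force: 30.0
```

Request:
jog_arm(
  plan=[0,0,0,-0.11,1,0,0,0,0,1,0,0,0,0,1,0,0,0,0,0.3,0,0,0,0,0.3],
)

```text
clock: 11.15
position: [0.622, -0.1713, 0.047]
tool_rot: [0.952, 0.306, 0.0, -0.0]
force: [-0.4, -0.1, 0.4]
finger_gap: 0.049
gripper_force: 0.0
```

Request:
jog_arm(
  plan=[0,0,0,0,0.3,0,0,-20,0,0.3,0,0,-40,0,0.3,0,0,-40,0,0.3,0,0,0,0,0.3],
)

```text
clock: 11.65
position: [0.6241, -0.1721, 0.1529]
tool_rot: [0.952, 0.306, 0.004, 0.003]
force: [0.6, -1.0, -0.5]
finger_gap: 0.0612
gripper_force: 0.0
```

```bash
python3 -c "
from h import *
togo(.455,.1977)"
```

```text
clk 11.65 pos [ 0.6241 -0.1721  0.1529] yaw 0.621 tilt [ 0.0094 -0.0043] toolxy mm [  77.8 -399.1] q6 0.5 gap 0.0612 F [ 0.6 -1.  -0.5] tq [0.01 0.   0.03]
```

Request:
jog_arm(
  plan=[-34.5,-25,-15,0,0.3,-34.5,-25,-15,0,0.3,-34.5,-25,-10,0,0.3,-34.5,-25,0,0,0.3,27,-37.5,0,0,0.4],
)

```text
clock: 12.15
position: [0.4483, -0.1276, 0.1868]
tool_rot: [0.954, 0.301, -0.001, 0.0]
force: [1.0, 0.9, -0.8]
finger_gap: 0.0558
gripper_force: 0.0
```

Request:
jog_arm(
  plan=[27,-37.5,0,0,0.4,27,-37.5,0,0,0.4,27,-37.5,0,0,0.4,27,-37.5,0,0,0.4,27,-37.5,0,0,0.4],
)

```text
clock: 12.65
position: [0.4519, 0.1088, 0.1867]
tool_rot: [0.952, 0.306, -0.0, -0.0]
force: [1.4, -0.1, 0.4]
finger_gap: 0.0529
gripper_force: 0.0
```

Request:
jog_arm(
  plan=[27,-37.5,0,0,0.4,26,-37,0,0,0.4,0,0,0,0,0.4,0,0,0,0,0.4,0,0,0,0,0.4],
)

```text
clock: 13.15
position: [0.4522, 0.1975, 0.1867]
tool_rot: [0.952, 0.305, -0.0, 0.0]
force: [0.1, -0.1, -0.1]
finger_gap: 0.0529
gripper_force: 0.0
```

```bash
cat >> h.py <<'E'
def vials(tag,k=4):
    O=np.array([.5442,-.1343]);yaw=.185;R=np.array([[np.cos(yaw),-np.sin(yaw)],[np.sin(yaw),np.cos(yaw)]])
    im=np.mean([env.read_camera("top") for _ in range(k)],0).astype(np.float32)[...,::-1].copy()
    cv2.imwrite(f"pics/{tag}.png",np.hstack([cv2.resize(im[165:245,255:335],None,fx=5,fy=5,interpolation=cv2.INTER_CUBIC),cv2.resize(im[185:225,263:303],(400,400),interpolation=cv2.INTER_CUBIC)]))
    s=np.arange(-.026,.0261,.001)
    for nm,c,ax in(("near",(.022,.05),(1,0)),("far",(-.018,.05),(0,1))):
        col=np.array([cv2.getRectSubPix(im,(1,1),tuple(map(float,proj("top",[*(O+R@(np.array(c)+t*np.array(ax))),.037]))))[0,0] for t in s])
        d=col[:,1]-col[:,0]; print(nm,"G-B",d.astype(int)[::2].tolist(),"G",col[::2,1].astype(int).tolist())
        b=(d<50)&(abs(s)<.018); i=np.where(b)[0]; print("  pale from/to",s[i[0]]*1e3,s[i[-1]]*1e3,"mid",s[i].mean()*1e3)
E
python3 - <<'E'
from h import *
vials("v1"); togo(.455,.1977)
E
```

```text
near G-B [11, 38, 86, 124, 114, 110, 114, 115, 122, 135, 92, 0, 0, 0, 1, 28, 64, 87, 113, 138, 139, 135, 118, 102, 84, 35, 2] G [238, 237, 227, 217, 221, 222, 221, 206, 190, 186, 208, 251, 253, 253, 251, 244, 231, 191, 166, 165, 190, 212, 222, 209, 186, 219, 242]
  pale from/to -4.9999999999999805 5.000000000000028 mid 2.42861286636753e-14
far G-B [4, 25, 71, 155, 165, 148, 132, 112, 95, 90, 70, 20, 3, 0, 3, 28, 74, 82, 86, 96, 113, 141, 147, 123, 76, 34, 3] G [232, 235, 230, 218, 217, 219, 219, 214, 200, 206, 219, 241, 251, 254, 254, 244, 226, 197, 177, 187, 191, 191, 190, 199, 214, 232, 243]
  pale from/to -4.9999999999999805 4.0000000000000275 mid -0.49999999999997613
clk 13.35 pos [0.4525 0.1973 0.187 ] yaw 0.619 tilt [-0.0001 -0.    ] toolxy mm [2.3 1.1] q6 1.12 gap 0.0529 F [-0.9 -0.3 -0.6] tq [-0.03 -0.02 -0.03][ WARN:0@3.812] global loadsave.cpp:1063 imwrite_ Unsupported depth image for selected encoder is fallbacked to CV_8U.
```

View pics/v1.png

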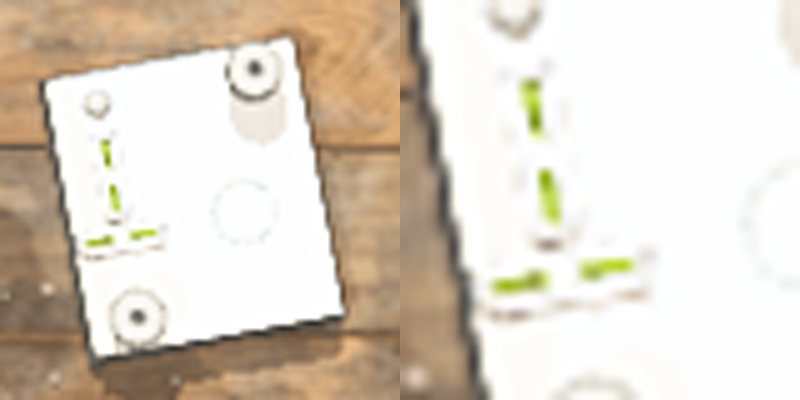

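Both bubbles sit between their lines, each within about 1 mm of the middle: near at crop (540,152), far at crop (562,275). Now for the blank. I'll turn to yaw 0 to keep the gripper body away from the red case.

Request:
jog_arm(
  plan=[2.3,1.1,0,0.12,0.4,0,0,15,0.125,0.4,0,0,35,0.125,0.4,0,0,35,0.125,0.4,0,0,25,0.125,0.4],
)

```text
clock: 13.85
position: [0.4544, 0.1979, 0.0754]
tool_rot: [1.0, -0.003, -0.001, 0.0]
force: [0.2, 0.5, 0.1]
finger_gap: 0.0525
gripper_force: 0.0
```

Request:
jog_arm(
  plan=[0,0,10,0,0.4,0,0,5,0,0.4,0,0,0,0,0.4,0,0,0,0,0.4,0,0,0,0,0.4],
)

```text
clock: 14.35
position: [0.4553, 0.1988, 0.063]
tool_rot: [1.0, 0.001, 0.001, -0.0]
force: [0.6, -0.2, 0.3]
finger_gap: 0.0529
gripper_force: 0.0
```

Run:
```python
from h import *
togo(.4553,.1977)
a=env.read_camera("side")[270:370,230:330,::-1];b=env.read_camera("top")[200:260,160:220,::-1]
cv2.imwrite("pics/b1.png",np.hstack([cv2.resize(a,(400,400)),cv2.resize(b,(400,400))]))
```

```text
clk 14.35 pos [0.4553 0.1988 0.063 ] yaw 0.002 tilt [0.002  0.0003] toolxy mm [-0.   1.1] q6 1.74 gap 0.0529 F [ 0.6 -0.2  0.3] tq [-0.01  0.02 -0.04]
```

View pics/b1.png

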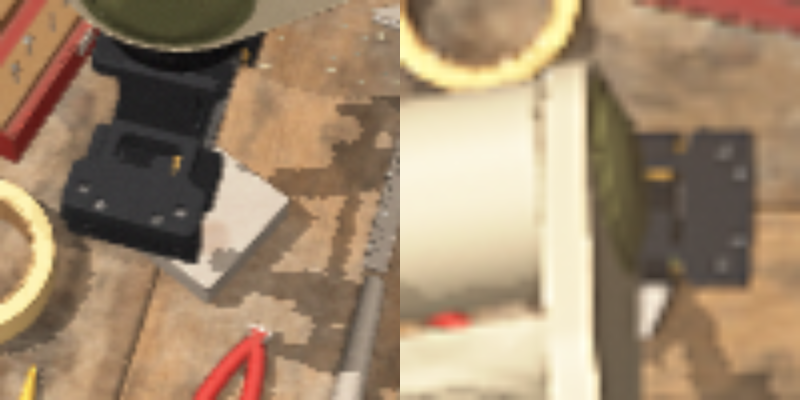

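Only the gripper body shows, between the case and the tape with clear space round it; the blank itself is hidden. The pose is good, so I'll go down and grip.

Request:
jog_arm(
  plan=[0,1,12,0,0.4,0,0,15,0,0.4,0,0,10,0,0.5,0,0,4,0,0.5,0,0,0,0,0.5],
)

```text
clock: 14.95
position: [0.4548, 0.1978, 0.021]
tool_rot: [1.0, 0.0, -0.0, 0.0]
force: [0.7, -0.2, -0.2]
finger_gap: 0.0441
gripper_force: 0.0
```

Request:
jog_arm(
  plan=[0,0,0,0,0.65,0,0,0,0,0.75,0,0,0,0,1,0,0,0,0,1,0,0,0,0,1],
)

```text
clock: 15.45
position: [0.4549, 0.1978, 0.0213]
tool_rot: [1.0, 0.0, 0.0, -0.0]
force: [-0.0, -0.1, 3.3]
finger_gap: 0.0221
gripper_force: 30.0
```

Run:
```python
from h import *
togo(.4553,.1977)
```

```text
clk 15.45 pos [0.4549 0.1978 0.0213] yaw 0.001 tilt [0.0005 0.0001] toolxy mm [0.4 0.1] q6 1.74 gap 0.0221 F [-0.  -0.1  3.3] tq [0.05 0.09 0.  ]
```

Request:
jog_arm(
  plan=[0,0,-10,0,1,0,0,-30,0,1,0,0,-45,0,1,0,0,-45,0,1,0,20,-20,0,1],
)

```text
clock: 15.95
position: [0.4556, 0.1788, 0.1754]
tool_rot: [1.0, 0.002, 0.003, -0.001]
force: [0.6, 0.3, -1.7]
finger_gap: 0.022
gripper_force: 30.0
```

Request:
jog_arm(
  plan=[0,40,0,0,1,0,45,0,0,1,0,45,0,0,1,0,45,0,0,1,0,45,0,0,1],
)

```text
clock: 16.45
position: [0.4546, -0.0439, 0.1718]
tool_rot: [1.0, 0.0, 0.0, 0.0]
force: [1.3, 0.9, 0.5]
finger_gap: 0.0219
gripper_force: 30.0
```

Request:
jog_arm(
  plan=[10,45,0,0,1,20,40,0,0,1,25,30,0,0,1,25,10,0,0,1,0,0,0,0,1],
)

```text
clock: 16.95
position: [0.5367, -0.1688, 0.171]
tool_rot: [1.0, -0.0, 0.0, 0.0]
force: [-0.3, 0.5, -0.4]
finger_gap: 0.0221
gripper_force: 30.0
```

Run:
```python
from h import *
print(ray("top",(303.6,206.8),.032).round(4),ray("side",(233+(637-420)/4.4-.4,175+118/4.4-.4),.032).round(4))
togo(.535,-.168)
s=env.read_camera("side")[...,::-1]
cv2.imwrite("pics/c1.png",cv2.resize(s[120:270,200:350],(600,600)))
```

```text
[ 0.535  -0.1674  0.032 ] [ 0.5356 -0.1711  0.032 ]
clk 16.95 pos [ 0.5367 -0.1688  0.171 ] yaw -0.001 tilt [ 0.0009 -0.0004] toolxy mm [-1.7 -0.8] q6 1.06 gap 0.0221 F [-0.3  0.5 -0.4] tq [0.02 0.02 0.05]
```

View pics/c1.png

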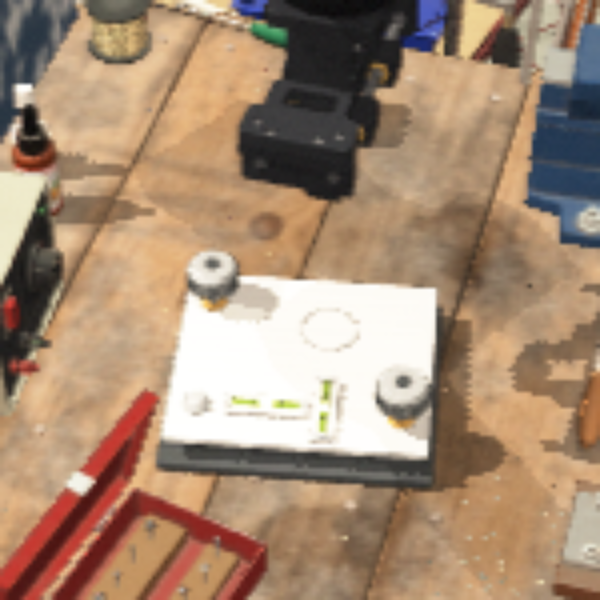

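The side view shows the gripper over the stage holding the blank (hidden behind the body), with both bubbles central. I'll lower it now.

Request:
jog_arm(
  plan=[-1.7,0,15,0,1,0,0,35,0,1,0,0,40,0,1,0,0,28,0,1,0,0,10,0,1],
)

```text
clock: 17.5
position: [0.5315, -0.1657, 0.0413]
tool_rot: [1.0, 0.001, -0.002, -0.001]
force: [-0.4, -0.3, -0.5]
finger_gap: 0.0222
gripper_force: 30.0
```

Request:
jog_arm(
  plan=[0,0,2,0,1,0,0,2,0,1,0,0,1,0,1,0,0,0,0,1,0,0,0,0,1],
)

```text
clock: 18.0
position: [0.5336, -0.1673, 0.0387]
tool_rot: [1.0, 0.0, 0.001, 0.0]
force: [-0.4, -0.1, 0.8]
finger_gap: 0.0222
gripper_force: 30.0
```

Run:
```python
from h import *
togo(.535,-.169)
```

```text
clk 18.0 pos [ 0.5336 -0.1673  0.0387] yaw 0.001 tilt [ 0.001  -0.0006] toolxy mm [1.4 1.7] q6 1.05 gap 0.0222 F [-0.4 -0.1  0.8] tq [-0.01  0.03 -0.  ]
```

Request:
jog_arm(
  plan=[1.4,1.2,1,0,1,0,0,1,0,1,0,0,1,0,1,0,0,0.5,0,1,0,0,0,0,1],
)

```text
clock: 18.5
position: [0.5347, -0.1683, 0.0344]
tool_rot: [1.0, 0.0, -0.0, -0.0]
force: [0.5, -0.2, -1.0]
finger_gap: 0.022
gripper_force: 30.0
```

Request:
jog_arm(
  plan=[0,0,0.5,0,1,0,0,0.5,0,1,0,0,0.4,0,1,0,0,0,0,1,0,0,0,0,1],
)

```text
clock: 19.0
position: [0.5348, -0.1684, 0.0333]
tool_rot: [1.0, 0.0, 0.0, 0.0]
force: [-1.1, 0.7, 2.1]
finger_gap: 0.0218
gripper_force: 30.0
```

Run:
```python
from h import *
togo(.535,-.169)
```

```text
clk 19.0 pos [ 0.5348 -0.1684  0.0333] yaw 0.001 tilt [ 0.0002 -0.0001] toolxy mm [0.2 0.6] q6 1.05 gap 0.0218 F [-1.1  0.7  2.1] tq [ 0.12  0.09 -0.04]
```

Light contact at 2 N. I'll release slowly, lift and retreat.

Request:
jog_arm(
  plan=[0,0,0.2,0,0.72,0,0,0,0,0.66,0,0,0,0,0.6,0,0,0,0,0.6,0,0,0,0,0.6],
)

```text
clock: 19.5
position: [0.5348, -0.1684, 0.0329]
tool_rot: [1.0, 0.0, -0.0, -0.0]
force: [0.4, -0.0, 0.3]
finger_gap: 0.0356
gripper_force: 0.0
```

Request:
jog_arm(
  plan=[0,0,-5,0,0.6,0,0,-20,0,0.6,0,0,-40,0,0.6,0,0,-45,0,0.6,0,0,-30,0,0.6],
)

```text
clock: 20.0
position: [0.5352, -0.1686, 0.1764]
tool_rot: [1.0, 0.0, 0.002, 0.001]
force: [0.4, 0.9, -1.3]
finger_gap: 0.0352
gripper_force: 0.0
```

Request:
jog_arm(
  plan=[-20,40,0,0,0.6,-20,40,0,0,0.6,-20,40,0,0,0.6,-20,40,0,0,0.6,-20,40,0,0,0.6],
)

```text
clock: 20.5
position: [0.4339, -0.3699, 0.1735]
tool_rot: [1.0, 0.0, 0.0, 0.0]
force: [0.4, -0.9, 0.1]
finger_gap: 0.0349
gripper_force: 0.0
```

Request:
jog_arm(
  plan=[-20,30,0,0,0.6,-20,30,0,0,0.6,0,0,0,0,0.6,0,0,0,0,0.6,0,0,0,0,0.6],
)

```text
clock: 21.0
position: [0.3955, -0.4276, 0.1731]
tool_rot: [1.0, 0.001, 0.0, -0.0]
force: [0.7, 0.3, 0.7]
finger_gap: 0.0349
gripper_force: 0.0
```

```bash
python3 - 2>/dev/null <<'E'
from h import *
vials("v2"); togo(.535,-.169)
a=cv2.imread("pics/v2.png");b=env.read_camera("side")[170:250,230:320,::-1]
o=np.zeros((600,800,3),np.uint8);o[:300,:600]=cv2.resize(a,(600,300));o[300:600,:338]=cv2.resize(b,(338,300));cv2.imwrite("pics/v3.png",o)
E
```

```text
near G-B [11, 38, 85, 124, 113, 110, 114, 114, 121, 135, 91, 0, 0, 0, 1, 28, 64, 87, 112, 138, 138, 133, 117, 102, 84, 34, 1] G [237, 236, 226, 217, 221, 222, 221, 207, 191, 186, 208, 251, 253, 253, 251, 244, 231, 191, 167, 165, 190, 212, 222, 209, 187, 219, 242]
  pale from/to -4.9999999999999805 5.000000000000028 mid 2.42861286636753e-14
far G-B [4, 24, 70, 155, 165, 147, 131, 111, 95, 90, 70, 19, 3, 0, 3, 28, 74, 86, 94, 103, 125, 161, 168, 134, 74, 30, 2] G [232, 235, 231, 219, 217, 219, 220, 214, 200, 207, 220, 241, 251, 254, 253, 246, 232, 213, 201, 208, 212, 214, 213, 219, 229, 241, 249]
  pale from/to -4.9999999999999805 4.0000000000000275 mid -0.49999999999997613
clk 21.2 pos [ 0.3956 -0.4277  0.1731] yaw 0.002 tilt [ 0.0001 -0.    ] toolxy mm [ 139.9 -258.4] q6 0.54 gap 0.0351 F [ 0.2  0.6 -0.7] tq [0.07 0.01 0.  ]
```

View pics/v3.png

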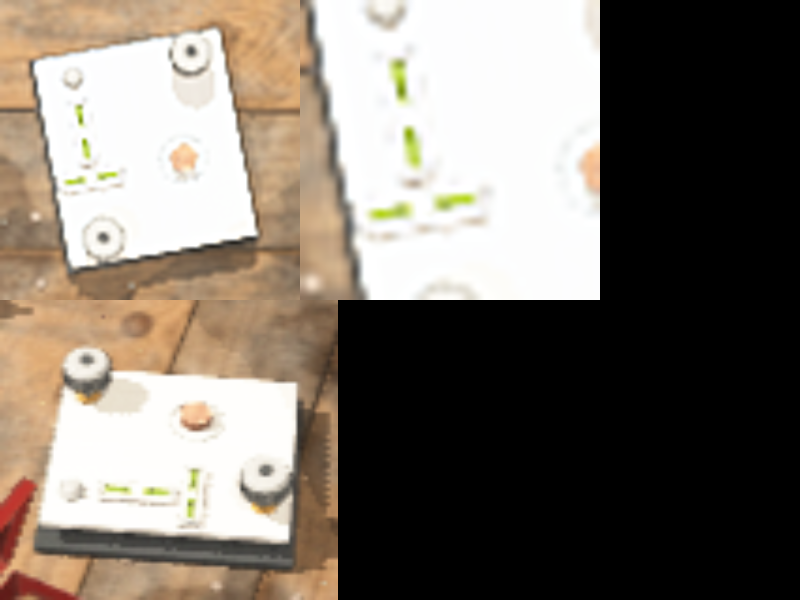

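The blank lies flat in the centre of the ring at crop (184,158). Both bubbles are central and unchanged, and the arm is clear.

```bash
python3 -c "
from rig import env
print(env.job_done())"
```

```text
the job is handed in; nothing more can be done
None
```

The job is handed in at about 21 s: both bubbles were within about 1 mm of their vial middles before I moved the blank and after, and the blank lies flat in the scribed ring with the arm clear.

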